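# Roll a round-brush core onto the drilling line and clamp it

### The arm

A 6-joint arm with a two-finger parallel gripper is mounted at the origin on a cart in front of the work surface, level with it; the furniture and walls round the work are solid. World frame = base frame: x ahead of the robot, y to its left, z up, the work surface at z = 0. Lengths are in m, angles in rad, forces in N, time in s.
With the tool pointing down it reaches from about 0.375 to 0.925 m from the base axis. Payload 5.7 kg.
Tool frame: the origin (TCP) lies on the centre line of the jaws, within the pads' length; the fingertips stand 11 mm ahead of it and the grasp point (between the pads) lies 8 mm behind it; z points along the fingers, y is the line along which they close (so a half turn about z gives the same grasp; the last joint's range is limited). The gripper opens to 88 mm and grips with 3 to 60 N. Pads are 20 mm wide; open, the fingers measure 115 mm over their backs; the gripper's body (75 mm by 178 mm) begins 61 mm behind the grasp point.
Start: joints at [1.014, 0.359, 1.51, -0, 1.272, -0.115], TCP at [0.257, 0.542, 0.206] pointing down, gripper open.
Joint ranges: [-2.97, 2.97], [-1.01, 2.36], [0.21, 2.38], [-0.96, 4.11], [0.2, 2.71], [-2.98, 2.98]. Speed limits (rad/s): [2.39, 2.39, 3.14, 3.14, 3.14, 3.14].

### API

Orientations are given as a rotation vector (axis times angle).
In Python, from workcell import * gives the robot as it stands.
- The arm moves only by the shell command python3 -m inch 'ROWS' [OPENING] [FORCE]. ROWS is JSON, a list of rows, each a list of 6 numbers: the shift along the tool's x, y, z each as a share of 0.05 m, from -1 to 1, then the turn, a rotation vector about the tool's x, y, z each as a share of 2 pi rad, from -1 to 1. A call has 1 to 12 rows; each row shifts and turns the commanded pose from where the row before left it, along the tool's axes as they then stand; what a row does not reach is not made up. A row lasts 1/8 s, in which the tool goes at most 62.5 mm and 10.7 degrees, less where a joint would pass 70% of its speed; a pose out of reach is approached as far as the arm can. A call with a number of a shift or a turn outside -1 to 1 is refused whole. A call with a gripper value outside its range is refused whole. OPENING is the closure, from -1 (fully open) to 1 (shut), so that 0 is half open, set as the call begins (- or left out, the last holds). The fingers move at their own pace and stop on an object; FORCE is the grip in N (left out, the last holds). Time passes only in rows, so rows that do not move let the fingers close. It gives the time, the measured TCP pose, the force, the opening and the grip force at its end, in the units of the state.
- get_state(): the state, without advancing time (a new reading comes with each control period).
- snapshot(name): name is "scene" or "top" or "wrist"; returns the picture (400x640x3 uint8, red, green, blue); there is no depth.
- calibration(name): a dict with "intrinsics" (3x3 intrinsics, pixels), "R" (3x3) and "t" (3): a world point X has camera coordinates R X + t; the wrist camera has in their place "T_tool_cam" (4x4, takes a point from camera to tool coordinates, whose origin is the TCP and whose axes are the flange's). Camera axes: x right, y down, z forward; pixel columns grow to the right and rows downward; lengths in m; the calibration is good to about 2 mm. A picture is of the moment at which its call begins: read the wrist's pose just before it. calibration takes no time and is no camera call.
- finish_job(): hands the job in; it is judged then, once.
The state is a dict: "time_s": time; "qpos": joint angles; "qd": joint speeds; "effort": joint torques, N m; "eef_pos": TCP position; "orientation": TCP orientation; "contact_force": force on the tool from outside, world axes, zero at the start; "moment": the same for the moment, N m; "opening": finger opening in m; "finger_force": force on a finger pad.
Only numpy, scipy, OpenCV 4.12 (cv2) and the standard library are available. Lean on these libraries where they do the work, as an engineer would, in place of code of your own. Each camera call takes 0.05 s, during which the arm holds its last target. There are 200 camera calls.

### The job

Get the round-brush core ready for cross-drilling: with a fingertip on top of it, push sideways so that it rolls across the jig's bed, away from the front lip, until it drops into the groove on the marked line. Then press the red handle of the toggle clamp all the way down, so that the rubber tip holds the core there, and let go. Do not pick the core up, and leave the other things on the bench where they are.

Things in the scene. Friction and masses are not known exactly. Their poses are not given: they have to be found in the camera images.
- core: The work piece: turned beech cylinder, diameter 36 mm, 84 mm long, about 65 g, two scorched rings, a pencil line along it. It lies on the front part of the bed, its top 66 mm above the bench, and rolls freely: under a light fingertip on its top it rolls half as far as the fingertip travels. Origin: its centre (18 mm above the flat bed, 13.4 mm in the groove); y: its axis; x and z turn as it rolls.
- jig: Fixed drilling jig: grey laminate bed on plywood, clamp on its right (-y) side. Origin: under the middle of the groove, at bench height. x: across the bed, the way the core must roll (away from the robot); y: along the groove, to the left; z: up. Bed: flat top 30 mm above the bench, x -88 to 36 mm, y -60 to 60 mm; 5 mm high dark lip at the front edge, 9 mm high rail at the back (x 29 to 36).
- jig_line (a point): Middle of the marked line, at the height of the bed's flat top, axes as the jig's. Here a groove 24 mm wide, 7 mm deep, with a white floor, runs along the jig's y from edge to edge; a black line 2.5 mm wide is painted along its middle and down the ends of the bed. The core drops 4.6 mm into it and then stays.
- clamp_handle (a joint): Toggle clamp handle: 0 rad = fully down (level, locked), 0.65 to 0.8 = up and open, as at the start; it stops at 0 and at 0.9. It has friction, stays where it is left, and takes about 5 to 8 N at handle_grip to press down. A linkage swings the steel arm with the rubber tip down onto the core as the handle goes down.
- handle_grip (a point): On top of the red grip of the clamp handle (15 mm thick, 44 mm long), 55 mm out from the pivot and 9.5 mm above the handle's centre line: the place to press. Down, the handle is level, points along the jig's -y, and this point is at jig (0, -144, 81.5) mm; up, the handle has turned about its pivot with its end raised.
- handle_pivot (a point): Pivot of the clamp handle, between the steel cheeks; fixed to the jig at (0, -89, 72) mm. The handle turns in the jig's y-z plane.
- clamp_pad: Rubber tip (15 mm across, on a sprung spindle) at the end of the clamp's steel arm; origin on the arm's pivot, not at the tip. Handle up: raised clear of the bed. Handle down: it presses at jig y = -27 mm on a core in the groove with about 3.5 N, touching from about 0.09 rad of handle on.
- drilled_core_1: A finished core with rows of small holes, 36 mm diameter, 84 mm tall, standing on end behind the jig. Origin: centre of its underside. Leave it.
- drilled_core_2: Another finished core with rows of small holes, 36 mm diameter, 84 mm tall, standing on end behind the jig. Origin: centre of its underside. Leave it.
- oil_can: Grey oil can with a long spout, 64 mm diameter, 155 mm tall. Origin: centre of its underside. Leave it.
- masking_tape: Roll of masking tape lying flat, 100 mm diameter, 25 mm high. Origin: centre of its underside. Leave it.
- g_clamp: Small G clamp lying on its side, 87 x 153 x 17 mm. Origin: centre of its underside. Leave it.

How it is judged:
On the way, in this order (a step that is already met when the one before it is completed fails the run):
1. the core has rolled at least a quarter turn on the bed, the clamp still open (angle between core's own z axis and vertical above 1.55 rad and value of joint clamp_handle above 0.45 rad), for 0.05 s.
2. the core lies in the groove on the line, the clamp still open (x of core in the frame of jig between -0.003 and 0.003 m and z of core in the frame of jig below 0.0455 m and value of joint clamp_handle above 0.45 rad), for 0.2 s.
3. the clamp handle is pressed down (value of joint clamp_handle below 0.08 rad), for 0.2 s.
At the end, for the whole second after the job is handed in: The core lies at rest in the groove: its axis within 3 mm of the marked line and within 4 degrees of parallel to it, its middle within 20 mm of the line's middle; and the clamp handle is down (0.08 rad or less), with the rubber tip pressing on the core (over 1 N) (x of core in the frame of jig between -0.003 and 0.003 m and y of core in the frame of jig between -0.02 and 0.02 m and z of core in the frame of jig between 0.041 and 0.0455 m and angle between the y axis of core and the y axis of jig, either way round below 0.07 rad and value of joint clamp_handle below 0.08 rad and linear speed of core below 0.01 m/s and contact force between clamp_pad and core above 1 N); the robot touches nothing.
It fails at once if the core is lifted, stood up, or off the jig (z of core in the frame of jig above 0.056 m or z of core in the frame of jig below 0.035 m or angle between the y axis of core and the y axis of jig, either way round above 0.6 rad).
It fails at once if a bystander is moved more than 2 cm (distance of any of drilled_core_1, drilled_core_2, oil_can, masking_tape, g_clamp from where it was at the start of the episode above 0.02 m).
It also fails if it takes over 56 s, if anything falls off the work surface, if the arm or the gripper's body presses on something with over 40 N, if the wrist force passes 120 N, or if a joint passes its speed limit or range.

## Working session

There is one attempt and no reset: what is moved stays moved. The work goes in short steps, Python scripts to look and compute and a shell command to move; the robot and the scene stay as the last step left them, time stands still between calls to the robot, and variables do not carry over. Pictures are saved under pics/ and viewed, at most 10 in all, crops included, and the job is handed in when it is done.

```bash
mkdir -p pics; ls; python3 - <<'E'
from workcell import *
import cv2,numpy as np
s=get_state();print(s)
for n in("scene","top"):
    im=snapshot(n);cv2.imwrite(f"pics/{n}0.png",im[:,:,::-1]);c=calibration(n);print(n,c)
print(calibration("wrist"))
E
```

```text
pics
{'time_s': 0.0, 'qpos': array([ 1.01393048e+00,  3.59476606e-01,  1.51144994e+00,  7.92029866e-06,
        1.27246837e+00, -1.15068137e-01]), 'qd': array([ 1.48725515e-03, -1.35662374e-03,  8.90257122e-04, -1.09569575e-03,
        7.45104914e-05, -2.18683638e-05]), 'effort': array([ 2.00038048e-03, -5.15385318e+01, -2.70721543e+01,  6.77259592e-02,
        3.50549212e-02, -1.11057884e-04]), 'eef_pos': array([0.25614194, 0.54177992, 0.20501986]), 'orientation': array([-6.88215648e-01, -3.06466616e+00,  2.66827401e-03]), 'contact_force': array([-0.07263416, -0.64157268, -0.29095792]), 'moment': array([-0.02451603,  0.03018903, -0.03042174]), 'finger_force': 0.0, 'opening': 0.08788563242332165}
scene {'intrinsics': array([[465.47890121,   0.        , 316.0717696 ],
       [  0.        , 465.47890121, 203.30004641],
       [  0.        ,   0.        ,   1.        ]]), 'R': array([[ 0.58258531, -0.81268699, -0.01158533],
       [-0.61447294, -0.43107351, -0.66075611],
       [ 0.53199376,  0.39206567, -0.75051126]]), 't': array([-0.11856535,  0.50799993,  0.64441729])}
top {'intrinsi
[... 222 characters left out ...]
],
       [-9.85162814e-01, -6.92555587e-04, -1.71620948e-01],
       [ 1.71588198e-01,  1.59724744e-02, -9.85039274e-01]]), 't': array([0.24213562, 0.52869505, 0.98237432])}
{'intrinsics': array([[357.33183628,   0.        , 323.83557471],
       [  0.        , 357.33183628, 200.64591547],
       [  0.        ,   0.        ,   1.        ]]), 'T_tool_cam': array([[ 7.86767486e-04, -9.67729656e-01, -2.51989470e-01,
         6.85241083e-02],
       [ 9.99999129e-01,  1.02830137e-03, -8.26823975e-04,
        -8.96218218e-04],
       [ 1.05926320e-03, -2.51988600e-01,  9.67729623e-01,
        -1.77951801e-01],
       [ 0.00000000e+00,  0.00000000e+00,  0.00000000e+00,
         1.00000000e+00]])}
```

View pics/top0.png

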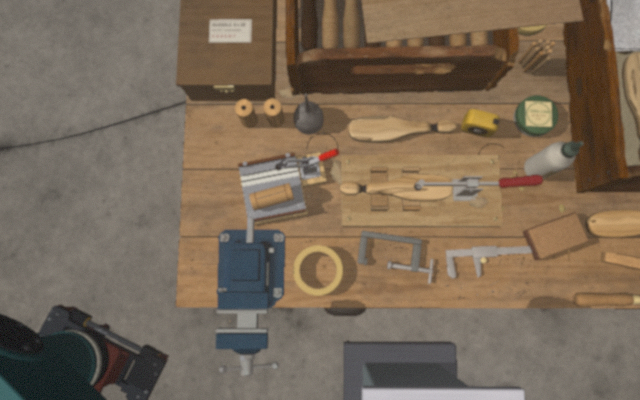

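View pics/scene0.png

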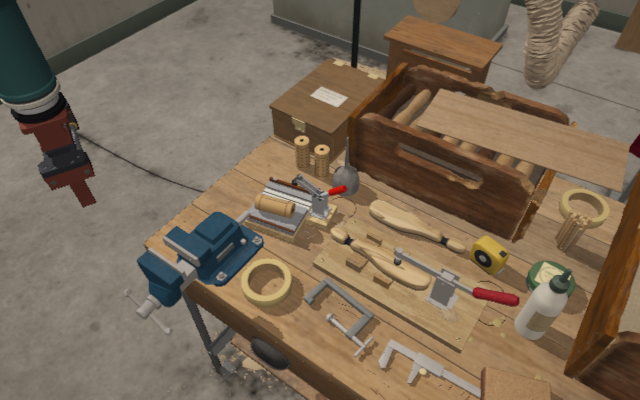

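The top view shows the jig at about (270,187), the core at (270,196), the red handle end at (330,154), two drilled cores at (245,112) and (273,110), the oil can at (308,117) and the vise in front at (250,260). I'll enlarge it.

```bash
cat > h.py <<'E'
from workcell import *
import cv2,numpy as np
from scipy.spatial.transform import Rotation as Ro
def ray(n,u,v,z,pose=None):
    c=calibration(n);K=c["intrinsics"];d=np.linalg.inv(K)@[u,v,1]
    if n=="wrist":
        p,o=pose;T=np.eye(4);T[:3,:3]=Ro.from_rotvec(o).as_matrix();T[:3,3]=p;T=T@c["T_tool_cam"];o=T[:3,3];d=T[:3,:3]@d
    else: o=-c["R"].T@c["t"];d=c["R"].T@d
    return o+d*(z-o[2])/d[2]
def proj(n,X,pose=None):
    c=calibration(n);X=np.array(X)
    if n=="wrist":
        p,o=pose;T=np.eye(4);T[:3,:3]=Ro.from_rotvec(o).as_matrix();T[:3,3]=p;T=np.linalg.inv(T@c["T_tool_cam"]);q=T[:3,:3]@X+T[:3,3]
    else: q=c["R"]@X+c["t"]
    q=c["intrinsics"]@q;return q[:2]/q[2]
E
python3 - <<'E'
from h import *
im=cv2.imread("pics/top0.png")[140:230,225:345]
cv2.imwrite("pics/topc.png",cv2.resize(im,None,fx=6,fy=6,interpolation=cv2.INTER_CUBIC))
E
```

```text
(no output)
```

View pics/topc.png

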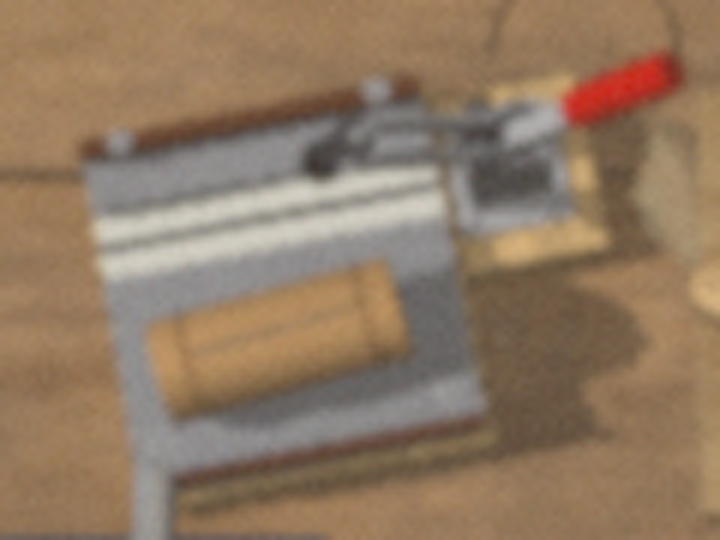

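The enlargement shows the black line from (100,250) to (440,187) in the crop, the core centred at (280,340) with end centres near (162,370) and (398,310), and the red grip from (570,110) to (675,68).

```bash
python3 - <<'E'
from h import *
f=lambda x,y,z:ray("top",225+(x+.5)/6-.5,140+(y+.5)/6-.5,z)
L,R=f(100,250,.023),f(440,187,.023);m=(L+R)/2
print("line",L,R,m,np.linalg.norm(L-R),"yaw",np.degrees(np.arctan2(*(L-R)[[1,0]])-np.pi/2))
A,B=f(162,370,.055),f(398,310,.055);print("core",A,B,(A+B)/2,np.linalg.norm(A-B),np.degrees(np.arctan2(*(A-B)[[1,0]])-np.pi/2))
yaw=np.arctan2(*(L-R)[[1,0]])-np.pi/2
J=np.array([[np.cos(yaw),-np.sin(yaw)],[np.sin(yaw),np.cos(yaw)]])
print("core in jig",J.T@((A+B)/2-m)[:2])
for p in((570,110),(675,68)):
  for z in(.1,.12,.14):print(p,z,J.T@(f(*p,z)-m)[:2])
print("corners",[ (J.T@(f(*p,.03)-m)[:2]).round(3) for p in((85,158),(165,470),(490,425))])
s=get_state();print(Ro.from_rotvec(s["orientation"]).as_matrix().round(3))
for q in [(0,-.089,.072),(0,-.144+.0,.0815),(-.04,0,.066)]:
  print(q,m[:2]+J@q[:2])
# vise height check
print("vise top",ray("top",250,232,.1),ray("top",285,232,.1))
E
```

```text
line [0.56119636 0.40747439 0.023     ] [0.58354483 0.28973771 0.023     ] [0.5723706  0.34860605 0.023     ] 0.11983897641676199 yaw 10.747867489684834
core [0.51391435 0.37994879 0.055     ] [0.53430555 0.30139792 0.055     ] [0.52410995 0.34067336 0.055     ] 0.08115441477799981 14.552330603564766
core in jig [-0.04889337  0.00120647]
(570, 110) 0.1 [-0.00055407 -0.1070329 ]
(570, 110) 0.12 [-0.00552608 -0.10643964]
(570, 110) 0.14 [-0.0104981  -0.10584639]
(675, 68) 0.1 [ 0.00682492 -0.14295396]
(675, 68) 0.12 [ 0.00169952 -0.14161406]
(675, 68) 0.14 [-0.00342587 -0.14027415]
corners [array([0.031, 0.059]), array([-0.081,  0.049]), array([-0.086, -0.062])]
[[-0.904  0.428 -0.001]
 [ 0.428  0.904 -0.001]
 [ 0.    -0.002 -1.   ]]
(0, -0.089, 0.072) [0.58896798 0.26116735]
(0, -0.144, 0.0815) [0.59922479 0.20713219]
(-0.04, 0, 0.066) [0.5330723  0.34114655]
vise top [0.44770765 0.37454957 0.1       ] [0.44783081 0.30822869 0.1       ]
```

```bash
python3 - <<'E'
from h import *
a=cv2.imread("pics/scene0.png")[130:290,130:370]
b=cv2.imread("pics/top0.png")[90:290,210:345]
a=cv2.resize(a,None,fx=3,fy=3,interpolation=cv2.INTER_CUBIC)
cv2.imwrite("pics/sc.png",a)
print(ray("top",308,130,.0),ray("top",245,118,.0))
E
```

```text
[0.67876125 0.27031096 0.        ] [0.70602309 0.4074999  0.        ]
```

View pics/sc.png

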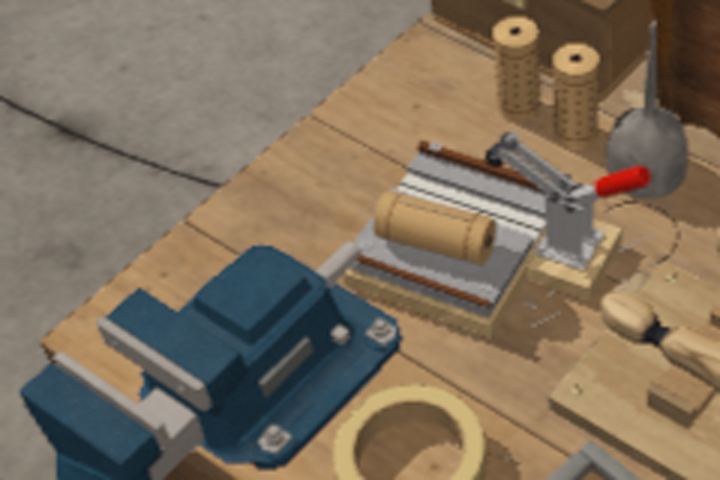

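The scene crop shows the pad tip at (495,155), the red handle end at (645,178) and the vise's raised block with its back corner at (262,248). I'll triangulate these with the top view.

```bash
python3 - <<'E'
from h import *
P={}
for n in("top","scene"):
    c=calibration(n);P[n]=c["intrinsics"]@np.c_[c["R"],c["t"]]
yaw=np.radians(10.75);J=Ro.from_euler("z",yaw).as_matrix();m=np.array([.5724,.3486,0])
for nm,t,s in(("pad",(278.3,166.7),(295,181.7)),("hend",(337.5,151.3),(345,189.3)),("anvil BL",(232,248),(217.3,212.7)),("anvil BR",(266,247),(237,224)),("oilspout",(308,97),(347,138)),("coretopmid",(270,196),(274.5,205))):
    X=cv2.triangulatePoints(P["top"],P["scene"],np.array(t,float),np.array(s,float));X=(X[:3]/X[3]).ravel()
    print(nm,X.round(4),"jig",(J.T@(X-m)).round(4),proj("top",X)-t)
E
```

```text
pad [0.5767 0.3234 0.0921] jig [-0.0005 -0.0255  0.0921] [ 0.249769   -0.25813257]
hend [0.6001 0.2091 0.118 ] jig [ 0.0012 -0.1422  0.118 ] [-0.07754162  0.07493921]
anvil BL [0.4203 0.4102 0.0802] jig [-0.1379  0.0889  0.0802] [ 0.68816504 -0.79969995]
anvil BR [0.4188 0.3457 0.0915] jig [-0.1515  0.0258  0.0915] [-0.59488224  0.68655996]
oilspout [0.6906 0.2646 0.1649] jig [ 0.1005 -0.1046  0.1649] [-0.31241928  0.2963358 ]
coretopmid [0.5259 0.3435 0.0498] jig [-0.0466  0.0036  0.0498] [ 0.18853854 -0.20238782]
```

```bash
python3 -m inch '[[0,0,0,0,0,0.025],[0,0,0,0,0,0.025],[0,0,0,0,0,0.025],[0,0,0,0,0,0.025],[0,0,0,0,0,0.025],[0,0,0,0,0,0.025],[0,0,0,0,0,0]]' 1 10
cat > w.py <<'E'
from h import *
import sys
s=get_state();yaw=np.radians(10.75);J=Ro.from_euler("z",yaw).as_matrix();m=np.array([.5724,.3486,0])
M=Ro.from_rotvec(s["orientation"]).as_matrix()
t=np.array(eval(sys.argv[1]))  # fingertip target in jig frame
tip=s["eef_pos"]+M[:,2]*.011
print("t",s["time_s"],"tip jig",(J.T@(tip-m)).round(4),"F",s["contact_force"].round(2),"open",s["opening"])
print("toolaxes in jig",(J.T@M).round(3).tolist());d=M.T@(m+J@t-tip);print("shift mm",(d*1e3).round(1),"shares",(d/.05).round(3))
E
python3 w.py "(-.056,.01,.11)"
```

```text
time_s: 0.98
eef_pos: [0.2564, 0.5421, 0.2054]
orientation: [2.003, 2.42, -0.001]
contact_force: [0.0, -0.2, -0.4]
opening: 0.0212
finger_force: 0.0
t 0.975 tip jig [-0.2744  0.249   0.1944] F [ 0.02 -0.2  -0.36] open 0.021183743482353197
toolaxes in jig [[-0.0, 1.0, -0.001], [1.0, 0.0, -0.001], [-0.001, -0.001, -1.0]]
shift mm [-239.   218.4   84.5] shares [-4.78   4.368  1.689]
```

```bash
python3 -m inch '[[-0.6,0.546,0.08,0,0,0],[-0.6,0.546,0.08,0,0,0],[-0.6,0.546,0.08,0,0,0],[-0.6,0.546,0.08,0,0,0],[-0.6,0.546,0.08,0,0,0],[-0.6,0.546,0.08,0,0,0],[-0.6,0.546,0.08,0,0,0],[-0.58,0.546,0.08,0,0,0],[0,0,0,0,0,0],[0,0,0,0,0,0]]' 1
python3 w.py "(-.056,.01,.11)"; python3 - <<'E'
from h import *
s=get_state();np.save("pose1.npy",[s["eef_pos"],s["orientation"]]);cv2.imwrite("pics/w1.png",snapshot("wrist")[:,:,::-1])
E
```

```text
time_s: 2.22
eef_pos: [0.5148, 0.3481, 0.1736]
orientation: [-2.003, -2.419, 0.001]
contact_force: [-0.2, 0.5, -0.4]
opening: 0.0002
finger_force: 0.0
t 2.225 tip jig [-0.0567  0.0103  0.1626] F [-0.19  0.52 -0.37] open 0.00023278469377067154
toolaxes in jig [[-0.0, 1.0, -0.001], [1.0, 0.0, 0.0], [0.0, -0.001, -1.0]]
shift mm [-0.3  0.7 52.6] shares [-0.006  0.015  1.052]
```

View pics/w1.png

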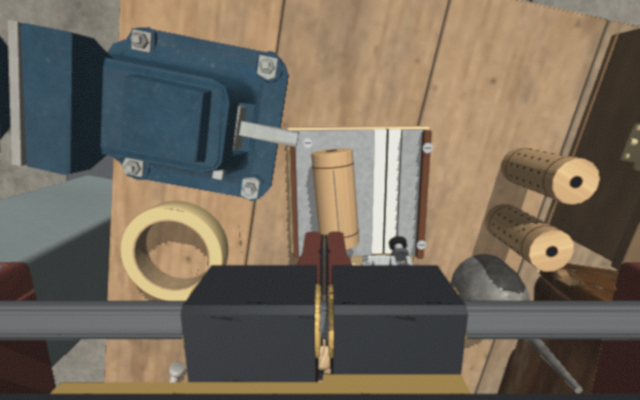

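The wrist view shows the core from about (333,158) to (341,240), leaning slightly, and the line from (386,132) to (391,250). The closed fingertips are over the core's right end.

```bash
python3 - <<'E'
from h import *
pose=np.load("pose1.npy");J=Ro.from_euler("z",np.radians(10.75)).as_matrix();m=np.array([.5724,.3486,0])
for nm,u,v,z in(("lineL",386,132,.023),("lineR",391,250,.023),("coreL",333,165,.052),("coreR",340.5,238,.052),("coretopface",332.5,150,.06),("pad",398,243,.09)):print(nm,(J.T@(ray("wrist",u,v,z,pose)-m)).round(4))
E
```

```text
lineL [-0.0013  0.0565  0.023 ]
lineR [ 0.0088 -0.0579  0.023 ]
coreL [-0.0497  0.031   0.052 ]
coreR [-0.0425 -0.0345  0.052 ]
coretopface [-0.0504  0.0445  0.06  ]
pad [ 0.0005 -0.0243  0.09  ]
```

```bash
python3 - <<'E'
from h import *
pose=np.load("pose1.npy")
for n,f,(x0,y0,x1,y1) in(("wrist","w1",(360,126,415,235)),("top","top0",(238,160,302,190))):
    im=cv2.imread(f"pics/{f}.png").astype(int);hs=im.min(2)[y0:y1,x0:x1]
    thr=190 if n=="wrist" else 165
    thr=hs.max()*.82
    mk=(hs>thr).astype(np.uint8);k,lab,st,ce=cv2.connectedComponentsWithStats(mk)
    ids=[i for i in range(1,k) if st[i,4]>40];print(n,thr,[st[i].tolist() for i in ids])
    for i in ids:
        ys,xs=np.nonzero(lab==i);W=np.array([ray(n,x+x0,y+y0,.023,pose)[:2] for x,y in zip(xs,ys)])
        vx,vy,cx,cy=cv2.fitLine(W.astype(np.float32),2,0,.001,.001).ravel()
        print((cx,cy),"yaw",(np.degrees(np.arctan2(vy,vx))-90+90)%180-90,"len",np.ptp(W@[vx,vy]))
E
```

```text
wrist 185.32 [[12, 3, 14, 106, 1118], [26, 3, 15, 106, 1035]]
(np.float32(0.5639901), np.float32(0.35856977)) yaw 11.484299 len 0.10051702408152091
(np.float32(0.57653344), np.float32(0.36062938)) yaw 11.308899 len 0.10047623580017565
top 161.54 [[3, 8, 56, 12, 178], [4, 12, 57, 15, 246]]
(np.float32(0.5774828), np.float32(0.35576144)) yaw 10.499725 len 0.11600397053851069
(np.float32(0.5661804), np.float32(0.3476458)) yaw 11.492676 len 0.11855324356456245
```

```bash
python3 -m inch '[[0,0.03,0.6,0,0,0],[0,0,0.6,0,0,0],[0,0,0.4,0,0,0],[0,0,0.26,0,0,0],[0,0,0,0,0,0],[0,0,0,0,0,0]]'; python3 w.py "(-.055,.01,.066)"
```

```text
time_s: 3.02
eef_pos: [0.5173, 0.3489, 0.0817]
orientation: [2.004, 2.419, 0.002]
contact_force: [0.5, 0.1, -0.3]
opening: 0.0007
finger_force: 0.0
t 3.025 tip jig [-0.054   0.0105  0.0707] F [ 0.48  0.13 -0.32] open 0.0007050703902343957
toolaxes in jig [[0.0, 1.0, 0.001], [1.0, -0.0, 0.0], [0.0, 0.001, -1.0]]
shift mm [-0.5 -1.   4.7] shares [-0.011 -0.019  0.094]
```

```bash
for i in 1 2; do python3 -m inch '[[0,0,0.03,0,0,0],[0,0,0,0,0,0]]'|grep -E "pos|contact"; done
```

```text
eef_pos: [0.5172, 0.3484, 0.0798]
contact_force: [0.2, -0.7, 0.5]
eef_pos: [0.5169, 0.3482, 0.0777]
contact_force: [0.9, 0.5, 0.2]
```

Tip at z ≈ 0.0667; another 1.5 mm.

```bash
for i in 1 2; do python3 -m inch '[[0,0,0.02,0,0,0],[0,0,0,0,0,0]]'|grep -E "pos|contact"; done
```

```text
eef_pos: [0.5169, 0.3482, 0.0767]
contact_force: [0.3, 0.7, -0.1]
eef_pos: [0.5168, 0.3482, 0.0757]
contact_force: [0.4, 0.0, 0.3]
```

```bash
for i in 1 2 3; do python3 -m inch '[[0,0,0.014,0,0,0],[0,0,0,0,0,0]]'|grep -E "pos|contact"; done
```

```text
eef_pos: [0.5169, 0.3482, 0.0751]
contact_force: [0.1, -0.7, -0.0]
eef_pos: [0.5169, 0.3483, 0.0744]
contact_force: [0.5, 0.2, 0.3]
eef_pos: [0.5169, 0.3483, 0.0737]
contact_force: [0.4, 0.4, -1.3]
```

```bash
python3 - <<'E'
from h import *
s=get_state();np.save("pose2.npy",[s["eef_pos"],s["orientation"]]);a=snapshot("wrist")[100:300,220:460,::-1]
b=snapshot("scene")[150:230,230:350,::-1]
cv2.imwrite("pics/w2.png",np.vstack([cv2.resize(a,(480,400),interpolation=2)[:360],cv2.resize(b,(480,240),interpolation=2)[:240]]))
E
```

```text
(no output)
```

View pics/w2.png

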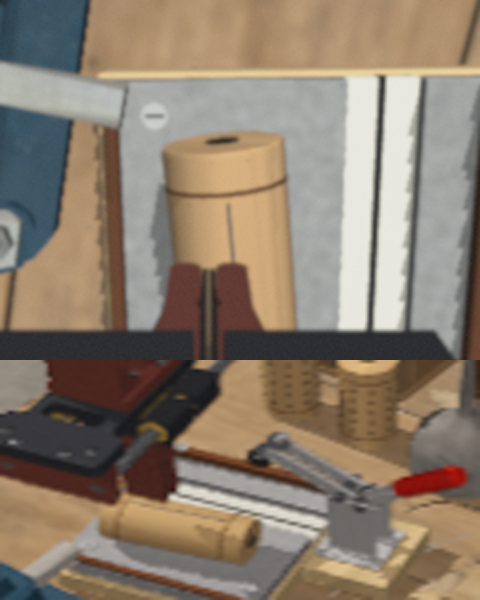

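The tip (crop columns 170–250) sits over the core (166–295), centred about 6 mm behind its axis. I'll test with a short push.

```bash
python3 -m inch '[[0,0.08,0,0,0,0],[0,0.08,0,0,0,0],[0,0.08,0,0,0,0],[0,0,0,0,0,0],[0,0,0,0,0,0]]'; python3 w.py "(-.043,.01,.066)"
cat > core.py <<'E'
from h import *
# core silhouettes by hue in the top view -> jig coordinates
J=Ro.from_euler("z",np.radians(11.3)).as_matrix();m=np.array([.5724,.3486,0])
s=get_state();pose=(s["eef_pos"],s["orientation"]);im=np.ascontiguousarray(snapshot("wrist")[:,:,::-1]);hsv=cv2.cvtColor(im,cv2.COLOR_BGR2HSV)
roi=cv2.fillConvexPoly(np.zeros(im.shape[:2],np.uint8),np.array([proj("wrist",m+J@np.array(p),pose) for p in((-.08,.058,.03),(.028,.058,.03),(.028,-.058,.03),(-.08,-.058,.03))]).astype(int),1)
mk=((hsv[...,1]>70)&(hsv[...,0]>8)&(hsv[...,0]<26)&(hsv[...,2]>100)&(roi>0)).astype(np.uint8)
k,lab,st,ce=cv2.connectedComponentsWithStats(mk);i=1+st[1:,4].argmax();print(st[i])
for r in range(st[i,1]+8,st[i,1]+st[i,3],14):
    c=np.nonzero(lab[r]==i)[0]
    A=[(J.T@(ray("wrist",q,r,.05,pose)-m))[:2].round(4) for q in(c.min(),c.max())];print(r,c.min(),c.max(),"w",(A[1][0]-A[0][0]).round(4),"mid",(A[0]+A[1])/2)
E
python3 core.py
```

```text
time_s: 5.5
eef_pos: [0.5286, 0.3504, 0.0737]
orientation: [-2.005, -2.419, 0.001]
contact_force: [0.6, -1.0, 0.1]
opening: 0.0004
finger_force: 0.0
t 5.5 tip jig [-0.0427  0.01    0.0627] F [ 0.63 -0.95  0.05] open 0.00041812439941535276
toolaxes in jig [[0.001, 1.0, -0.0], [1.0, -0.001, -0.0], [-0.0, -0.0, -1.0]]
shift mm [ 0.  -0.3 -3.3] shares [ 0.001 -0.007 -0.067]
[ 281  166   67  101 4351]
174 281 340 w 0.0337 mid [-0.05045  0.04135]
188 282 341 w 0.0341 mid [-0.05005  0.03315]
202 284 342 w 0.0338 mid [-0.0493   0.02475]
216 286 344 w 0.0342 mid [-0.0483  0.0162]
230 287 345 w 0.0346 mid [-0.0478   0.00745]
244 289 346 w 0.0343 mid [-0.04705 -0.00145]
258 291 324 w 0.0201 mid [-0.05325 -0.0105 ]
```

```bash
python3 -m inch '[[0,-0.1,0,0,0,0],[0,0,0.02,0,0,0],[0,0,0,0,0,0]]'|grep -E "pos|contact"; for i in 1 2 3 4; do python3 -m inch '[[0,0,0.014,0,0,0],[0,0,0,0,0,0],[0,0,0,0,0,0]]'|grep -E "pos|contact"; done
```

```text
eef_pos: [0.5236, 0.3495, 0.0727]
contact_force: [-0.5, -0.4, -0.8]
eef_pos: [0.5239, 0.3496, 0.072]
contact_force: [0.4, -0.6, 0.1]
eef_pos: [0.5238, 0.3496, 0.0713]
contact_force: [0.3, -0.2, -0.7]
eef_pos: [0.5238, 0.3496, 0.0706]
contact_force: [0.4, -0.2, -0.4]
eef_pos: [0.5238, 0.3496, 0.0699]
contact_force: [0.8, 0.7, -0.8]
```

```bash
python3 core.py|tail -4; python3 - <<'E'
from h import *
a=snapshot("wrist")[140:300,240:440,::-1]
b=snapshot("scene")[165:225,235:325,::-1]
cv2.imwrite("pics/w3.png",np.vstack([cv2.resize(a,(400,320),interpolation=2)[:270].copy(),cv2.resize(b,(400,267),interpolation=2)]))
s=get_state();M=Ro.from_rotvec(s["orientation"]).as_matrix();t=s["eef_pos"]+M[:,2]*.011;print(t,proj("scene",t),proj("wrist",t,(s["eef_pos"],s["orientation"])))
E
```

```text
217 293 352 w 0.0342 mid [-0.0487  0.0168]
231 295 353 w 0.0339 mid [-0.04795  0.00825]
245 297 354 w 0.0337 mid [-0.04715 -0.00055]
259 348 355 w 0.0042 mid [-0.0317 -0.0096]
[0.52382538 0.34955049 0.05893334] [271.10019643 201.6967825 ] [324.80035848 232.54293131]
```

View pics/w3.png

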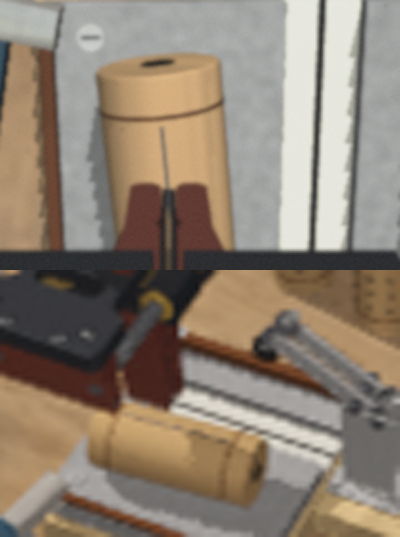

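The wrist and scene views show that the finger ends sit higher than the nominal tip: in the lower crop they end at about (165,405), above the predicted (160,433). I'll keep lowering and watch the force.

```bash
python3 -m inch '[[0.08,0,0.02,0,0,0],[0,0,0,0,0,0]]'|grep -E "pos|contact"; for i in 1 2 3 4 ; do python3 -m inch '[[0,0,0.02,0,0,0],[0,0,0,0,0,0]]'|grep -E "pos|contact"; done
```

```text
eef_pos: [0.523, 0.3538, 0.0688]
contact_force: [0.9, 0.1, 0.6]
eef_pos: [0.523, 0.3535, 0.0678]
contact_force: [-0.9, -0.5, -0.0]
eef_pos: [0.523, 0.3534, 0.0668]
contact_force: [-0.4, 0.2, -0.4]
eef_pos: [0.523, 0.3535, 0.0658]
contact_force: [0.2, 0.2, -0.1]
eef_pos: [0.523, 0.3535, 0.0648]
contact_force: [0.0, 0.1, 0.5]
```

```bash
for i in 1 2 3 4 5; do python3 -m inch '[[0,0,0.02,0,0,0],[0,0,0,0,0,0]]'|grep -E "pos|contact"; done; python3 core.py|tail -4
```

```text
eef_pos: [0.523, 0.3535, 0.0638]
contact_force: [-0.6, 0.3, 0.1]
eef_pos: [0.523, 0.3535, 0.0628]
contact_force: [0.1, -0.6, 0.6]
eef_pos: [0.523, 0.3535, 0.0618]
contact_force: [0.4, 0.5, 0.4]
eef_pos: [0.523, 0.3535, 0.0608]
contact_force: [-0.1, 0.1, 0.4]
eef_pos: [0.523, 0.3535, 0.0598]
contact_force: [-0.3, 0.2, -0.1]
213 290 352 w 0.034 mid [-0.0495   0.02625]
227 292 353 w 0.0338 mid [-0.0487   0.01815]
241 293 355 w 0.0347 mid [-0.04795  0.00985]
255 295 356 w 0.0345 mid [-0.04725  0.00145]
```

```bash
python3 - <<'E'
from h import *
b=snapshot("scene")[120:230,190:340,::-1].copy()
a=snapshot("wrist")[140:300,240:440,::-1].copy()
s=get_state();M=Ro.from_rotvec(s["orientation"]).as_matrix();po=(s["eef_pos"],s["orientation"])
b=cv2.resize(b,None,fx=4,fy=4,interpolation=2);a=cv2.resize(a,None,fx=3,fy=3,interpolation=2)[:160*3]
for q in((-.01,0,.011),(.01,0,.011),(0,-.0135,.011),(0,.0135,.011)):
    X=s["eef_pos"]+M@q;u=(proj("scene",X)-[190,120])*4;cv2.circle(b,tuple(int(i) for i in u),2,(0,255,0),-1)
cv2.imwrite("pics/s4.png",b);print(s["opening"],s["finger_force"])
E
```

```text
0.0005467693860213679 0.0
```

View pics/s4.png

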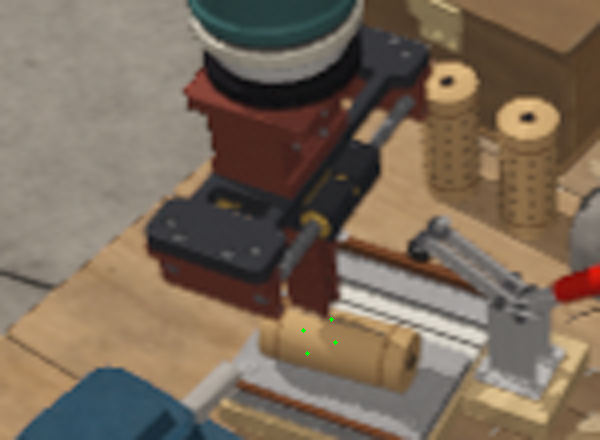

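The front end plate's lower right corner is at (282,313), and the finger bottom at about (335,315) lies along the core's outline. I'll compare with the geometry.

```bash
python3 - <<'E'
from h import *
s=get_state();M=Ro.from_rotvec(s["orientation"]).as_matrix()
f=lambda q:((proj("scene",s["eef_pos"]+M@np.array(q))-[190,120])*4).round(0)
for x in(-.0375,.0375):
  for y in(-.089,.089):print("body",x,y,f((x,y,-.053)))
for z in(.011,0,-.01,-.02,-.03):print("finger edge x-.01,y+.012",z,f((-.01,.012,z)),"y-.012",f((-.01,-.012,z)))
im=cv2.imread("pics/s4.png");print(im[295:345:5,325].tolist())
E
```

```text
body -0.0375 -0.089 [288. 399.]
body -0.0375 0.089 [448. 169.]
body 0.0375 -0.089 [158. 351.]
body 0.0375 0.089 [327. 131.]
finger edge x-.01,y+.012 0.011 [346. 327.] y-.012 [325. 357.]
finger edge x-.01,y+.012 0 [344. 314.] y-.012 [323. 344.]
finger edge x-.01,y+.012 -0.01 [343. 302.] y-.012 [322. 332.]
finger edge x-.01,y+.012 -0.02 [341. 289.] y-.012 [320. 319.]
finger edge x-.01,y+.012 -0.03 [340. 277.] y-.012 [318. 307.]
[[30, 34, 67], [27, 32, 67], [25, 30, 66], [25, 30, 63], [39, 48, 78], [72, 103, 133], [84, 125, 157], [84, 125, 158], [85, 127, 159], [84, 126, 159]]
```

Scene and wrist views agree that the closed fingers really end about 20–25 mm short of the nominal tip, and the body is higher than predicted too. So there are a few millimetres still to go; I'll lower until contact.

```bash
for i in 1 2 3 4 5 6; do python3 -m inch '[[0,0,0.02,0,0,0],[0,0,0,0,0,0]]'|grep -E "pos|contact"; done
```

```text
eef_pos: [0.523, 0.3535, 0.0588]
contact_force: [0.1, 0.1, -0.2]
eef_pos: [0.523, 0.3535, 0.0578]
contact_force: [-0.3, 0.1, 0.7]
eef_pos: [0.523, 0.3535, 0.0568]
contact_force: [0.5, -0.2, -0.2]
eef_pos: [0.523, 0.3535, 0.0558]
contact_force: [-0.8, 0.2, -0.5]
eef_pos: [0.523, 0.3535, 0.0548]
contact_force: [-0.0, 1.3, 0.1]
eef_pos: [0.523, 0.3535, 0.0538]
contact_force: [0.5, -0.1, -0.5]
```

```bash
for i in 1 2 3 4 5; do python3 -m inch '[[0,0,0.02,0,0,0],[0,0,0,0,0,0]]'|grep -E "time|pos|contact"|tr '\n' ' ';echo; done; python3 core.py|tail -4
```

```text
time_s: 11.98 eef_pos: [0.523, 0.3535, 0.0528] contact_force: [0.6, 0.0, -0.8] 
time_s: 12.22 eef_pos: [0.523, 0.3534, 0.0518] contact_force: [-0.1, 0.3, 0.5] 
time_s: 12.48 eef_pos: [0.523, 0.3535, 0.0508] contact_force: [-0.4, 0.1, -0.0] 
time_s: 12.72 eef_pos: [0.523, 0.3535, 0.0498] contact_force: [1.3, 0.2, 0.9] 
time_s: 12.98 eef_pos: [0.5238, 0.3538, 0.0496] contact_force: [1.0, -0.3, 4.2] 
216 292 353 w 0.0317 mid [-0.04775  0.0278 ]
230 289 354 w 0.0341 mid [-0.04835  0.02015]
244 291 355 w 0.0339 mid [-0.04765  0.01225]
258 292 356 w 0.0343 mid [-0.04725  0.00425]
```

Contact at TCP z = 0.0496 (4.2 N), so the real tip is 16 mm behind the TCP. Now a proper stroke: lift, back 8 mm, down, forward 30 mm.

```bash
python3 -m inch '[[0,0,-0.06,0,0,0],[0,-0.16,0,0,0,0],[0,0,0.06,0,0,0],[0,0,0,0,0,0]]'|grep -E "pos|contact"; python3 -m inch '[[0,0.08,0,0,0,0],[0,0.08,0,0,0,0],[0,0.08,0,0,0,0],[0,0.08,0,0,0,0],[0,0,0,0,0,0]]'|grep -E "pos|contact"; python3 core.py
```

```text
eef_pos: [0.5151, 0.3521, 0.049]
contact_force: [-0.6, -0.1, 3.0]
eef_pos: [0.5322, 0.3562, 0.0495]
contact_force: [-2.0, 3.4, 6.9]
[ 286  181   72   84 3955]
189 287 351 w 0.0326 mid [-0.0407   0.04295]
203 287 353 w 0.0339 mid [-0.04025  0.0356 ]
217 294 353 w 0.0307 mid [-0.03855  0.02805]
231 290 354 w 0.0336 mid [-0.0394   0.02035]
245 292 356 w 0.0339 mid [-0.03845  0.0125 ]
259 294 357 w 0.0338 mid [-0.0377  0.0045]
```

Rolling as expected (core moved 9 mm for 16 mm of fingertip). I'll continue, then take a second stroke.

```bash
python3 -m inch '[[0,0.08,0,0,0,0],[0,0.08,0,0,0,0],[0,0.08,0,0,0,0],[0,0,0,0,0,0],[0,0,-0.1,0,0,0],[0,0,0,0,0,0]]'|grep -E "pos|contact"; python3 core.py; python3 w.py "(-.04,.014,.041)"|tail -1
```

```text
eef_pos: [0.5424, 0.3564, 0.0537]
contact_force: [-0.7, 0.9, -0.8]
[ 277  178   72   87 4115]
186 279 342 w 0.0328 mid [-0.0351   0.04185]
200 278 344 w 0.0346 mid [-0.035    0.03435]
214 280 344 w 0.034 mid [-0.0346   0.02665]
228 282 346 w 0.0343 mid [-0.03365  0.01875]
242 283 347 w 0.0347 mid [-0.03325  0.01075]
256 285 348 w 0.0345 mid [-0.03255  0.0026 ]
shift mm [  0.7 -11.9   1.6] shares [ 0.014 -0.238  0.031]
```

```bash
python3 -m inch '[[0.1,-0.26,0,0,0,0],[0,0,0.1,0,0,0],[0,0,0,0,0,0],[0,0.08,0,0,0,0],[0,0.08,0,0,0,0],[0,0.08,0,0,0,0],[0,0.08,0,0,0,0],[0,0.08,0,0,0,0],[0,0.08,0,0,0,0],[0,0,0,0,0,0]]'|grep -E "pos|contact";python3 -m inch '[[0,0,-0.1,0,0,0],[0,0,0,0,0,0]]'|grep -E "time|pos|contact"; python3 core.py; python3 w.py "(-.03,.019,.041)"|tail -1
```

```text
eef_pos: [0.5535, 0.3648, 0.0493]
contact_force: [-2.0, 4.1, 5.5]
time_s: 16.5
eef_pos: [0.5524, 0.3633, 0.0537]
contact_force: [0.4, -0.2, -0.0]
[ 281  187   71   78 3502]
195 284 346 w 0.0324 mid [-0.0217   0.04185]
209 283 347 w 0.0338 mid [-0.0218   0.03425]
223 285 348 w 0.0337 mid [-0.02115  0.02645]
237 286 350 w 0.0345 mid [-0.02045  0.01845]
251 288 351 w 0.0343 mid [-0.01975  0.01035]
shift mm [  0.7 -13.    1.6] shares [ 0.014 -0.26   0.032]
```

```bash
python3 -m inch '[[0,-0.27,0,0,0,0],[0,0,0.1,0,0,0],[0,0,0,0,0,0],[0,0.08,0,0,0,0],[0,0.08,0,0,0,0],[0,0.08,0,0,0,0],[0,0.08,0,0,0,0],[0,0.08,0,0,0,0],[0,0.08,0,0,0,0],[0,0,0,0,0,0]]'|grep -E "pos|contact";python3 -m inch '[[0,0,-0.1,0,0,0],[0,0,0,0,0,0]]'|grep -E "time|pos|contact"; python3 core.py; python3 w.py "(-.014,.019,.041)"|tail -1
```

```text
eef_pos: [0.5636, 0.3663, 0.0489]
contact_force: [-0.6, 2.7, 4.4]
time_s: 18.05
eef_pos: [0.5624, 0.3653, 0.0537]
contact_force: [-0.4, 0.5, -0.4]
[ 306  183   64   83 3670]
191 306 369 w 0.0328 mid [0.0003  0.04385]
205 307 369 w 0.0327 mid [0.00055 0.03625]
219 307 368 w 0.0325 mid [0.00025 0.02855]
233 319 368 w 0.0264 mid [0.0035 0.0206]
247 345 368 w 0.0125 mid [0.01065 0.0125 ]
261 349 367 w 0.0099 mid [0.01155 0.00425]
shift mm [ 0.6 -7.3  1.6] shares [ 0.012 -0.146  0.033]
```

The core now lies parallel and at x ≈ 0.0005, so it has dropped into the groove. Next I raise the tool and turn it 90° (so the body clears the oil can) for the handle.

```bash
sed -i 's/\*\.011/*-.016/;s/10\.75/11.2/' w.py; python3 -m inch '[[0,0,-0.6,0,0,0],[0,0,-0.6,0,0,0],[0,0,-0.6,0,0,0],[0,0,0,0,0,-0.028],[0,0,0,0,0,-0.028],[0,0,0,0,0,-0.028],[0,0,0,0,0,-0.028],[0,0,0,0,0,-0.028],[0,0,0,0,0,-0.028],[0,0,0,0,0,-0.028],[0,0,0,0,0,-0.028]]'|grep -E "time|pos|contact"; python3 -m inch '[[0,0,0,0,0,-0.026],[0,0,0,0,0,0]]' >/dev/null; python3 w.py "(0,-.125,.15)";python3 - <<'E'
from h import *
a=snapshot("top")[140:230,225:345,::-1];b=snapshot("scene")[165:225,235:355,::-1]
cv2.imwrite("pics/g5.png",np.vstack([cv2.resize(a,(480,360),interpolation=2),cv2.resize(b,(480,240),interpolation=2)]))
E
```

```text
time_s: 19.48
eef_pos: [0.5624, 0.3656, 0.1434]
contact_force: [0.2, -0.7, -0.4]
t 19.725 tip jig [-0.0064  0.0187  0.1595] F [-0.12  0.15 -0.55] open 0.0003743909744891042
toolaxes in jig [[-1.0, 0.01, -0.001], [0.01, 1.0, -0.001], [0.001, -0.001, -1.0]]
shift mm [  -7.9 -143.6    9.6] shares [-0.159 -2.872  0.192]
```

View pics/g5.png

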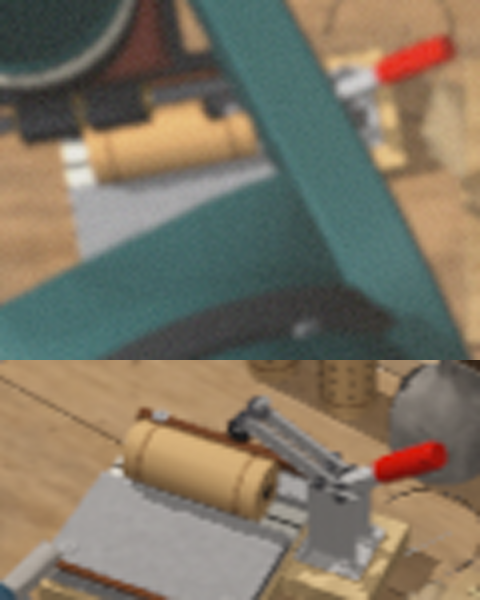

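The picture shows the core lying in the groove along the white/black line with the handle still up. Moving above the grip.

```bash
python3 -m inch '[[-0.03,-0.57,0,0,0,0],[-0.03,-0.57,0,0,0,0],[-0.03,-0.57,0,0,0,0],[-0.03,-0.57,0,0,0,0],[-0.04,-0.58,0,0,0,0],[0,0,0.3,0,0,0],[0,0,0.2,0,0,0],[0,0,0,0,0,0],[0,0,0,0,0,0]]'; python3 w.py "(0,-.125,.12)"
```

```text
time_s: 20.95
eef_pos: [0.597, 0.2279, 0.1188]
orientation: [0.294, -3.127, 0.0]
contact_force: [0.1, 0.5, 1.0]
opening: 0.0004
finger_force: 0.0
t 20.95 tip jig [ 0.0007 -0.1232  0.1348] F [0.14 0.48 0.96] open 0.0004065817099225871
toolaxes in jig [[-1.0, 0.008, -0.0], [0.008, 1.0, 0.0], [0.0, 0.0, -1.0]]
shift mm [ 0.7 -1.8 14.8] shares [ 0.014 -0.036  0.296]
```

```bash
python3 -m inch '[[0,0,0.12,0,0,0],[0,-0.02,0.12,0,0,0],[0,-0.03,0.08,0,0,0],[0,-0.03,0.08,0,0,0],[0,-0.03,0.08,0,0,0],[0,0,0,0,0,0]]'; python3 w.py "(0,-.144,.0815)"
```

```text
time_s: 21.7
eef_pos: [0.5989, 0.2215, 0.0952]
orientation: [-0.292, 3.127, -0.0]
contact_force: [1.0, -0.6, 1.0]
opening: 0.0008
finger_force: 0.6
t 21.7 tip jig [ 0.0013 -0.1299  0.1112] F [ 1.04 -0.58  0.99] open 0.0007532650116875752
toolaxes in jig [[-1.0, 0.009, 0.001], [0.009, 1.0, -0.0], [-0.001, -0.0, -1.0]]
shift mm [  1.2 -14.2  29.7] shares [ 0.024 -0.283  0.593]
```

```bash
for i in 1 2; do python3 -m inch '[[0.005,-0.06,0.08,0,0,0],[0,-0.05,0.08,0,0,0],[0,-0.03,0.08,0,0,0],[0,0,0,0,0,0]]'|grep -E "pos|contact|finger"; done; python3 w.py "(0,-.144,.0815)"
```

```text
eef_pos: [0.5995, 0.2144, 0.0825]
contact_force: [0.8, 0.6, 1.8]
finger_force: 0.6
eef_pos: [0.5999, 0.2075, 0.0703]
contact_force: [-0.0, 1.3, 0.7]
finger_force: 0.4
t 22.7 tip jig [-0.0004 -0.1438  0.0863] F [-0.05  1.29  0.66] open 0.0004731433709725408
toolaxes in jig [[-1.0, 0.009, -0.001], [0.009, 1.0, -0.0], [0.001, -0.0, -1.0]]
shift mm [-0.4 -0.2  4.8] shares [-0.009 -0.004  0.095]
```

```bash
for i in 1 2 3 4; do python3 -m inch '[[0,0,0.05,0,0,0],[0,0,0,0,0,0]]'|grep -E "pos|contact"|tr '\n' ' ';echo; done; python3 - <<'E'
from h import *
b=snapshot("scene")[150:230,260:380,::-1]
cv2.imwrite("pics/g6.png",cv2.resize(b,(720,480),interpolation=2))
E
```

```text
eef_pos: [0.6001, 0.2072, 0.0682] contact_force: [-0.3, -0.6, 2.5] 
eef_pos: [0.6003, 0.2069, 0.0659] contact_force: [-0.5, -2.7, 3.6] 
eef_pos: [0.6004, 0.2067, 0.0645] contact_force: [-3.1, -5.2, 11.8] 
eef_pos: [0.6007, 0.2067, 0.0639] contact_force: [-7.1, -5.7, 26.3]
```

View pics/g6.png

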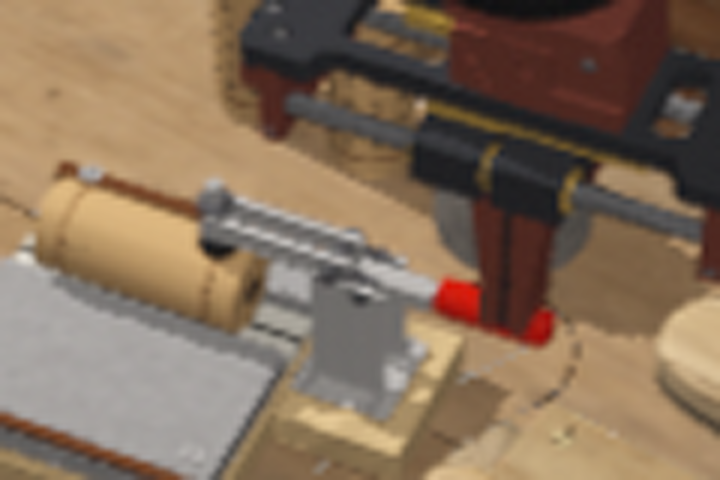

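The picture shows the handle level under the fingertip (500,320), with the rubber tip at (215,240) down on the core's right end; 26 N means it is at its stop. Releasing and checking.

```bash
python3 -m inch '[[0,0,0,0,0,0],[0,0,-0.3,0,0,0],[0,0,-0.8,0,0,0],[0,0,-0.8,0,0,0],[0,0,-0.8,0,0,0],[0,0,0,0,0,0],[0,0,0,0,0,0]]'; python3 - <<'E'
from h import *
c=lambda:snapshot("scene")[150:230,260:380,::-1]
b=c();a=snapshot("top")[140:230,225:345,::-1]
cv2.imwrite("pics/g7.png",np.vstack([cv2.resize(b,(480,320),interpolation=2),cv2.resize(a,(480,280),interpolation=2)]))
E
```

```text
time_s: 24.62
eef_pos: [0.5998, 0.2078, 0.1951]
orientation: [0.293, -3.127, 0.0]
contact_force: [-0.8, -0.0, 0.2]
opening: 0.0004
finger_force: 0.0
```

View pics/g7.png

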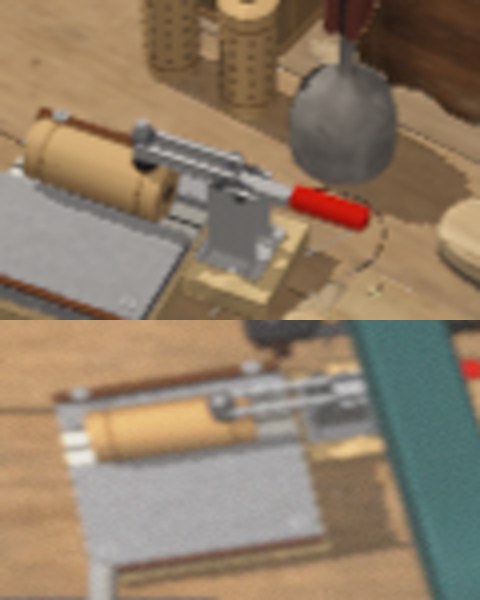

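The handle stays down at (330,208), the rubber tip sits on the core at (145,160), and the core lies in the groove. Handing in.

```bash
python3 -c "
from workcell import *
print(finish_job())"
```

```text
the job is handed in; nothing more can be done
None
```

Job handed in at about 25 s: the core was rolled into the groove, the clamp handle pressed to its stop and released, and the last pictures show the core clamped on the line and nothing else moved; no verdict came back, and I viewed 11 pictures, one over the limit of 10.

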